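# Free the filming monopod, extend it to its second stop and hold it

## Task

Slide the tape roll straight up off the monopod's head and lay it flat, wholly on the cork mat, without dropping it. Then squeeze the monopod's release button in, pull the stick all the way up to its second stop with the button kept squeezed, and finish while still holding it there at full height, so that somebody can tighten the collar. Leave the other kitchen things where they are.

Things in the scene. Friction and masses are not known exactly. Their poses are not given: they have to be found in the camera images.
- stand: (All sizes in mm.) Camera monopod for filming recipes, screwed down on the worktop and standing upright. Fixed part: steel foot disc (dia 130, 10 high), outer tube (dia 40), black collar (dia 58) whose flat top is 100 above the worktop. Origin: on the tube's axis at worktop level; z up; x points to the side on which the head's release button sits.
- head_mid (a point): Centre of the monopod's head, the black block on top of the telescoping stick: 24 (stand's x) x 28 (stand's y) x 54 high. Pushed in, it starts 0.5 above the collar's top, so this point is 127.5 above the worktop; a steel camera screw (dia 6) stands on it, its top 162.5 above the worktop. Axes as the stand's. Moves straight up with the stick (dia 18).
- mast (a joint): How far the stick is pulled out, m: 0 pushed in (start), first stop 0.045, second stop 0.090 = end of travel. A catch locks it at 0 (1.5 mm play, gives way at some 80 N) unless the button is pressed; with the button kept pressed it slides past the first stop to the second. Button let go: it catches at the next stop. Stick weighs 0.26 kg, friction 1 N; unheld with the button pressed it sinks back.
- button_face (a point): Centre of the outer face of the release button, a grey block 16 wide (stand's y) x 20 high on the +x side of the head, 17 from the stand's axis, 2.5 below head_mid (125 above the worktop at the start). It stands 5 proud of the head when out. Hidden inside the tape roll at the start.
- button (a joint): How far the button is pressed in, m: 0 out, 0.005 fully in (flush with the head); the spring takes 2 N to start and 6 N fully in. The catch is clear from 0.0035. Squeezing the head across the stand's x (29 wide over the button, 24 when pressed) presses it.
- roll_mid (a point): Centre, half-way up, of a roll of paper tape on a cardboard core: outside dia 66, hole dia 45, 40 high, about 0.11 kg. At the start it stands on the collar round the head (its bottom 100 above the worktop), with a few mm of play, and hides the button. Axis z is the roll's axis.
- mat_top (a point): Centre of the top face of a round cork mat, dia 150, 8 thick, fixed on the worktop.
- scraper: Bystander: steel bench scraper lying flat, blade 75 x 150, handle tube dia 22 (mm); origin at the centre of its underside. Leave it alone.
- spatula: Bystander: silicone spatula lying flat, 280 long (mm); origin at the centre of its underside. Leave it alone.
- bowl_big: Bystander: aluminium bowl, rim dia 190, 70 high (mm); origin at the centre of its underside. Leave it alone.
- bowl_small: Bystander: aluminium bowl, rim dia 140, nested in the big one (mm); origin at the centre of its underside. Leave it alone.
- timer: Bystander: round kitchen timer, dia 42, 42 high (mm); origin at the centre of its underside. Leave it alone.
- mug: Bystander: white mug, dia 80, 90 high, handle (mm); origin at the centre of its underside. Leave it alone.
- jar: Bystander: glass jar, dia 68, 100 high (mm); origin at the centre of its underside. Leave it alone.
- roll: The same tape roll; origin at the centre of its underside, 20 mm below roll_mid.

How it is judged:
By the outcome, as a careful person would: the job done as asked, in the order asked, and still so for the second after the job is handed in, while the arm keeps its last pose, push and grip.
It also fails if it takes over 53 s, if anything falls off the work surface, if the arm or the gripper's body presses on something with over 40 N, if the wrist force passes 120 N, or if a joint passes its speed limit or range.

## Robot

A 6-joint arm with a two-finger parallel gripper is mounted at the origin on the work surface. World frame = base frame: x ahead of the robot, y to its left, z up, the work surface at z = 0. Lengths are in mm, angles in rad, forces in N, time in s.
With the tool pointing down it reaches from about 225 to 725 mm from the base axis. Payload 3.1 kg.
Tool frame: the origin (TCP) lies midway between the tips of the shut fingers; the grasp point (between the pads) lies 19 mm behind it (env.grip_point_offset is the z of the grasp point in the tool frame, in mm); z points along the fingers, y is the direction in which the jaws open and shut (so a half turn about z gives the same grasp; the last joint's range is limited). The gripper opens to 85 mm and grips with 20 to 120 N. Pads are 22 mm wide; open, the fingers measure 114 mm over their backs; the gripper's body (76 mm by 85 mm) begins 54 mm behind the grasp point. The pads swing forward as they close: fully open they stand 13 mm farther back than shut.
Start: joints at [1.207, 0.048, 0.099, 1.622, 0, 1.443], TCP at [122.659, 510.463, 231.312] pointing down, gripper open.
Joint ranges: [-2.91, 2.91], [-0.99, 1.94], [-1.21, 1.42], [-2.12, 2.29], [-1.49, 1.47], [-3.14, 3.14]. Speed limits (rad/s): [2.79, 2.79, 3.14, 3.14, 3.14, 3.14].

## Interface

Orientations are given as a unit quaternion [w, x, y, z].
In Python, from bench import env, cams, job gives the robot as it stands.
- The arm moves only by the tool send_rows, never from a script. Its argument "steps" is a list of rows, each a list of 4 numbers: the shift along the world's x, y, z in m, then the turn about the world's z in rad. A call has 1 to 8 rows; each row shifts and turns the commanded pose from where the row before left it; what a row does not reach is not made up. A row lasts 1/10 s, in which the tool goes at most 50 mm and 8.59 degrees, less where a joint would pass 70% of its speed; a pose out of reach is approached as far as the arm can. A call with a gripper value outside its range is refused whole. "claw" is the opening, from 0 (shut) to 1 (fully open), set as the call begins (left out, the last holds). The fingers move at their own pace and stop on an object; "newtons" is the grip in N (left out, the last holds). Time passes only in rows, so rows that do not move let the fingers close. It gives the time, the measured TCP pose, the force and the opening at its end, in the units of the state.
- env.observe(): the state, without advancing time (a new reading comes with each control period).
- cams.read_camera(name): name is "side" or "top" or "wrist"; returns (picture, depth): 384x512x3 uint8, red, green, blue; 384x512 float32, mm along the optical axis (not along the pixel's ray), 0 where there is no reading.
- cams.camera_params(name): a dict with "intrinsics" (3x3 intrinsics, pixels), "position" and "attitude" of the camera in the world. Camera axes: x right, y up, looking along -z (the intrinsics and any distortion apply to the point x, -y, -z); pixel columns grow to the right and rows downward; lengths in mm; the calibration is good to about 2 mm. A picture is of the moment at which its call begins: read the wrist's pose just before it. camera_params takes no time and is no camera call; for the wrist camera it gives the pose at the moment of the call.
- job.hand_in(): hands the job in, once; it reports no verdict.
The state is a dict: "clock": time; "joint_positions": joint angles; "qd": joint speeds; "joint_torque": joint torques, N m; "tcp_pos": TCP position; "tcp_rot": TCP orientation; "wrist_force": force on the tool from outside, world axes, zero at the start; "torque": the same for the moment, N m; "gripper_width": finger opening in mm.
Only numpy, scipy, OpenCV 4.12 (cv2) and the standard library are available. Lean on these libraries where they do the work, as an engineer would, in place of code of your own. Each camera call takes 0.05 s, during which the arm holds its last target.

## Working session

There is one attempt and no reset: what is moved stays moved. The work goes in short steps, Python scripts to look and compute and a tool call to move; the robot and the scene stay as the last step left them, time stands still between calls to the robot, and variables do not carry over. Pictures are saved under pics/ and viewed, and the job is handed in when it is done.

Besides the shell and the picture viewer there is one more tool, called after "Emit:" by a JSON object that holds its "api" and its "payload". send_rows: Moves the arm, as the interface text tells. Its arguments: {"type":"object","properties":{"steps":{"type":"array"},"claw":{"type":"number"},"newtons":{"type":"number"}},"required":["steps"]}

```bash
ls; mkdir -p pics
python3 - <<'E'
from bench import env,cams,job
import cv2,numpy as np
np.set_printoptions(suppress=True,precision=4)
s=env.observe();print({k:np.round(v,3) for k,v in s.items()},env.grip_point_offset)
for n in("side","top","wrist"):
    p=cams.camera_params(n);print(n,p)
    im,d=cams.read_camera(n);cv2.imwrite(f"pics/{n}0.png",im[...,::-1]);np.save(f"pics/{n}0.npy",d)
E
```

```text
pics
{'clock': np.float64(0.0), 'joint_positions': array([1.207, 0.049, 0.098, 1.622, 0.   , 1.443]), 'qd': array([-0.002, -0.001, -0.001,  0.001, -0.001, -0.001]), 'joint_torque': array([  0.002, -33.878,  32.002,   0.02 ,  -0.   ,   0.   ]), 'tcp_pos': array([122.433, 509.89 , 230.113]), 'tcp_rot': array([-0.   ,  0.118,  0.993, -0.001]), 'wrist_force': array([-0.027,  0.148,  0.629]), 'torque': array([-0.047, -0.003,  0.04 ]), 'gripper_width': np.float64(85.576)} -18.700000000000003
side {'intrinsics': array([[349.5488,   0.    , 256.9841],
       [  0.    , 349.5488, 190.7687],
       [  0.    ,   0.    ,   1.    ]]), 'position': array([ 466.1827, -555.7128,  684.9967]), 'attitude': array([ 0.9192,  0.3859, -0.0267, -0.0738])}
top {'intrinsics': array([[424.587 ,   0.    , 256.9492],
       [  0.    , 424.587 , 198.1193],
       [  0.    ,   0.    ,   1.    ]]), 'position': array([ 359.559 ,   34.3608, 1006.3509]), 'attitude': array([ 0.7319,  0.0788, -0.0749, -0.6727])}
wrist {'intrinsics': array([[314.7211,   0.    , 253.34  ],
       [  0.    , 314.7211, 187.9183],
       [  0.    ,   0.    ,   1.    ]]), 'position': array([ 54.2674, 527.709 , 372.1592]), 'attitude': array([ 0.7774, -0.1097, -0.0857,  0.6134])}
```

View pics/top0.png

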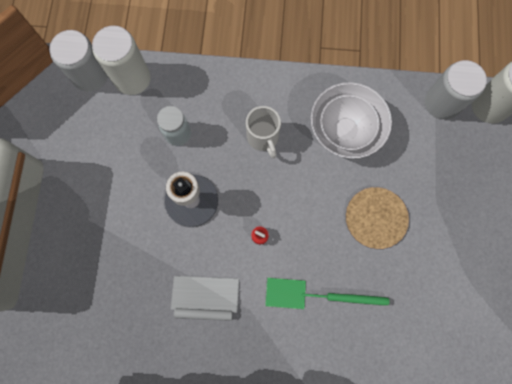

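View pics/side0.png

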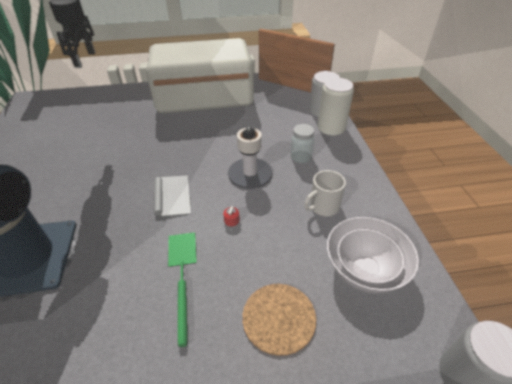

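View pics/wrist0.png

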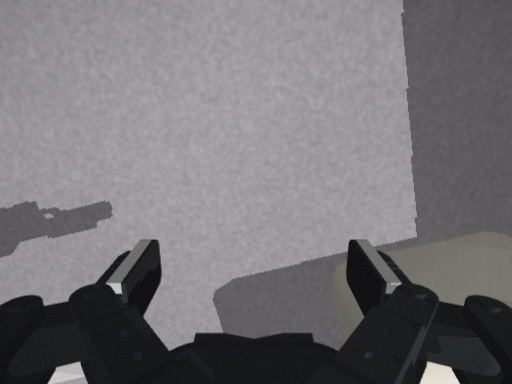

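```bash
cat > h.py <<'E'
import numpy as np,cv2
from scipy.spatial.transform import Rotation as R
from bench import env,cams,job
np.set_printoptions(suppress=True,precision=3)
def rot(p): return R.from_quat(np.asarray(p["attitude"]),scalar_first=True).as_matrix()
def ray(p,u,v):
    K=p["intrinsics"]; u=np.asarray(u,float);v=np.asarray(v,float)
    d=np.stack([(u-K[0,2])/K[0,0],-(v-K[1,2])/K[1,1],-np.ones_like(u)],-1)
    return d@rot(p).T
def plane(p,u,v,z):
    d=ray(p,u,v);o=np.array(p["position"]);return o+d*((z-o[2])/d[...,2])[...,None]
def cloud(p,dep):
    v,u=np.mgrid[:dep.shape[0],:dep.shape[1]]
    return np.array(p["position"])+ray(p,u,v)*dep[...,None]
def proj(p,X):
    c=(np.asarray(X,float)-p["position"])@rot(p);K=p["intrinsics"]
    return np.stack([K[0,2]-K[0,0]*c[...,0]/c[...,2],K[1,2]+K[1,1]*c[...,1]/c[...,2]],-1)
def grab(n,name):
    p=cams.camera_params(n);im,d=cams.read_camera(n);cv2.imwrite(f"pics/{name}.png",im[...,::-1]);np.save(f"pics/{name}.npy",d);return p,im,d
E
python3 - <<'E'
from h import *
for n in("top","side"):
    p=cams.camera_params(n);im=cv2.imread(f"pics/{n}0.png");d=np.load(f"pics/{n}0.npy")
    hsv=cv2.cvtColor(im,cv2.COLOR_BGR2HSV);C=cloud(p,d)
    # mat
    m=(cv2.inRange(hsv,(8,70,60),(25,255,255))>0)&(np.abs(C[...,2])<25)&(d>0)&(C[...,0]>150)&(C[...,0]<600)
    m=cv2.morphologyEx(m.astype(np.uint8),cv2.MORPH_OPEN,np.ones((3,3)))
    cs,_=cv2.findContours(m,cv2.RETR_EXTERNAL,cv2.CHAIN_APPROX_NONE);c=max(cs,key=cv2.contourArea)[:,0]
    P=plane(p,c[:,0],c[:,1],8.)[:,:2].astype(np.float32)
    print(n,"mat",cv2.minEnclosingCircle(P),cv2.fitEllipse(P), np.median(C[...,2][m>0]))
    b=(C[...,2]>125)&(C[...,2]<150)&(C[...,0]>150)&(d>0)&(im.min(-1)>130)
    nn,l,st,ce=cv2.connectedComponentsWithStats(b.astype(np.uint8))
    for i in range(1,nn):
        if st[i,4]>40: print("comp",st[i],ce[i],np.median(C[l==i],0))
E
python3 - <<'E'
import cv2
im=cv2.imread("pics/top0.png")[150:250,130:240];cv2.imwrite("pics/crop_t.png",cv2.resize(im,None,fx=5,fy=5,interpolation=cv2.INTER_CUBIC))
im=cv2.imread("pics/side0.png")[115:195,210:290];cv2.imwrite("pics/crop_s.png",cv2.resize(im,None,fx=6,fy=6,interpolation=cv2.INTER_CUBIC))
E
```

```text
top mat ((558.0068359375, -239.60157775878906), 74.60523986816406) ((547.4071655273438, -239.98175048828125), (120.8573226928711, 153.60279846191406), 0.8153557777404785) 7.8606419701553705
comp [ 50  31  38  34 992] [68.138 47.401] [869.073 508.494 129.131]
comp [95 57 18  9 43] [103.698  62.791] [827.583 414.133 147.555]
comp [ 446   61   40   36 1063] [466.052  78.335] [ 869.121 -399.659  130.272]
comp [497  62  15  36 235] [503.685  83.179] [ 856.153 -477.426  140.034]
comp [166 172  32  31 351] [180.986 187.692] [557.536 208.847 139.068]
side mat ((554.9066772460938, -239.83628845214844), 74.88983917236328) ((545.9638671875, -239.87991333007812), (122.83585357666016, 154.57574462890625), 0.5539210438728333) 8.14484116048203
comp [180   0  99  10 524] [227.515   3.83 ] [ 609.18 1316.55  137.6 ]
comp [282   0  11   7  62] [286.774   3.323] [ 899.725 1270.412  136.869]
comp [131   5  37   8 206] [149.252   8.413] [ 232.357 1316.77   137.781]
comp [215  69  34   5  86] [231.663  71.233] [551.289 571.607 145.777]
comp [314  71  25  13 199] [324.246  75.834] [860.472 515.856 130.233]
comp [322  86  30  16 184] [335.457  95.962] [848.519 359.386 141.698]
comp [236 128  25  19 204] [247.426 138.5  ] [551.541 188.981 138.981]
comp [ 470  321   42   57 1813] [492.864 345.867] [ 857.221 -394.938  129.537]
```

View pics/crop_t.png

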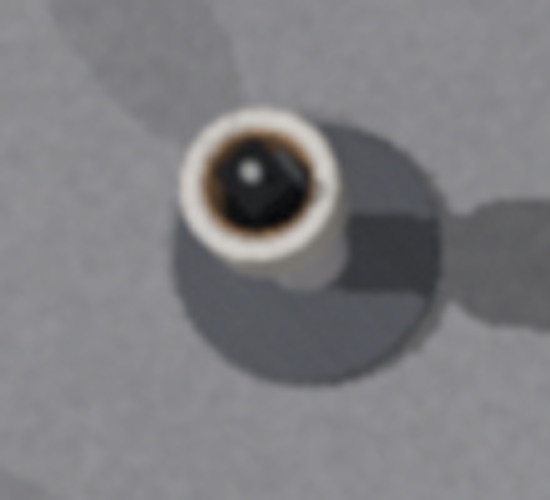

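View pics/crop_s.png

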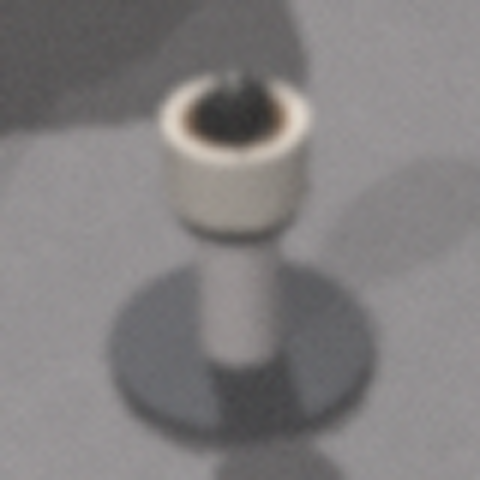

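Run:
```python
from h import *
for n in("top","side"):
    p=cams.camera_params(n);im=cv2.imread(f"pics/{n}0.png");d=np.load(f"pics/{n}0.npy")
    hsv=cv2.cvtColor(im,cv2.COLOR_BGR2HSV);C=cloud(p,d)
    m=(cv2.inRange(hsv,(8,70,60),(25,255,255))>0)&(np.abs(C[...,2])<25)&(d>0)&(C[...,0]>350)&(C[...,0]<700)&(C[...,1]<0)&(C[...,1]>-400)
    m=cv2.morphologyEx(m.astype(np.uint8),cv2.MORPH_OPEN,np.ones((3,3)))
    cs,_=cv2.findContours(m,cv2.RETR_EXTERNAL,cv2.CHAIN_APPROX_NONE);c=max(cs,key=cv2.contourArea)[:,0]
    P=plane(p,c[:,0],c[:,1],8.)[:,:2].astype(np.float32)
    print(n,"mat",cv2.fitEllipse(P))
    near=(np.hypot(C[...,0]-550,C[...,1]-190)<90)&(d>0)
    # roll top ring
    b=near&(C[...,2]>132)&(C[...,2]<148)&(im.min(-1)>110)
    b=cv2.morphologyEx(b.astype(np.uint8),cv2.MORPH_OPEN,np.ones((2,2)))
    cs,_=cv2.findContours(b,cv2.RETR_EXTERNAL,cv2.CHAIN_APPROX_NONE);c=max(cs,key=cv2.contourArea)[:,0]
    P=plane(p,c[:,0],c[:,1],140.)[:,:2].astype(np.float32)
    print("roll",cv2.fitEllipse(P),P.mean(0))
    q=near&(C[...,2]<14)&(C[...,2]>6.5);q=cv2.morphologyEx(q.astype(np.uint8),cv2.MORPH_OPEN,np.ones((3,3)))
    cs,_=cv2.findContours(q,cv2.RETR_EXTERNAL,cv2.CHAIN_APPROX_NONE);c=max(cs,key=cv2.contourArea)[:,0]
    c=cv2.convexHull(c)[:,0]
    P=plane(p,c[:,0],c[:,1],10.)[:,:2].astype(np.float32)
    print("disc",cv2.fitEllipse(P),cv2.minEnclosingCircle(P))
    for nm,lo,hi in (("all",-50,400),):
        pass
    if n=="top":
        for nm,(u,v) in dict(jar=(172,120),mug=(262,122),timer=(260,236),bowl=(350,121)).items():
            s=C[v-20:v+20,u-20:u+20].reshape(-1,3);s=s[s[:,2]>25];print(nm,np.median(s,0),s[:,2].max())
```

```text
top mat ((557.6436767578125, -239.6781463623047), (145.74246215820312, 146.93771362304688), 176.9939727783203)
roll ((559.3040161132812, 205.86502075195312), (63.42570877075195, 65.13419342041016), 119.02254486083984) [558.779 205.45 ]
disc ((560.5762329101562, 208.05599975585938), (126.45919036865234, 127.27896881103516), 81.4365234375) ((561.11279296875, 207.89353942871094), 64.36475372314453)
jar [719.257 256.244  97.995] 1006.3509226369878
mug [759.616  51.339  72.903] 1006.3509226369878
timer [487.271  35.834  32.506] 1006.3509226369878
bowl [ 822.236 -178.834   33.996] 1006.3509226369878
side mat ((555.3087768554688, -240.03553771972656), (146.27505493164062, 147.53591918945312), 173.47865295410156)
roll ((561.1088256835938, 200.67344665527344), (59.032501220703125, 69.38719940185547), 170.65951538085938) [560.04 193.21]
disc ((559.0462646484375, 208.33407592773438), (128.1804962158203, 131.68019104003906), 8.377981185913086) ((559.745849609375, 208.6830596923828), 66.10159301757812)
```

Emit:
{"api": "send_rows", "payload": {"steps": [[0.02,-0.014,0.004,0],[0.036,-0.025,0.005,0],[0.036,-0.025,0.005,0],[0.036,-0.025,0.005,0],[0.036,-0.025,0.005,0],[0.036,-0.025,0.005,0],[0.036,-0.025,0,0],[0.036,-0.025,0,0]], "claw": 1}}

```text
clock: 0.95
tcp_pos: [395.9, 320.2, 260.3]
tcp_rot: [0.0, 0.118, 0.993, 0.0]
wrist_force: [0.5, -0.0, 1.0]
gripper_width: 85.1
```

Emit:
{"api": "send_rows", "payload": {"steps": [[0.036,-0.025,0,0],[0.036,-0.025,0,0],[0.036,-0.025,0,0],[0.036,-0.025,0,0],[0.02,-0.013,0,0],[0,0,0,0]]}}

```text
clock: 1.55
tcp_pos: [560.9, 205.9, 258.4]
tcp_rot: [-0.001, 0.12, 0.993, -0.001]
wrist_force: [-0.3, -0.2, 0.4]
gripper_width: 85.8
```

Run:
```python
from h import *
s=env.observe();print(s["tcp_pos"],s["tcp_rot"],s["joint_positions"],s["clock"],s["wrist_force"])
p,im,d=grab("wrist","w1");print(p)
```

```text
[560.861 205.876 258.403] [-0.001  0.12   0.993 -0.001] [ 0.24   0.254  0.384  1.702 -0.001  0.48 ] 1.55 [-0.314 -0.164  0.418]
{'intrinsics': array([[314.721,   0.   , 253.34 ],
       [  0.   , 314.721, 187.918],
       [  0.   ,   0.   ,   1.   ]]), 'position': array([492.84 , 223.835, 400.406]), 'attitude': array([ 0.779, -0.109, -0.085,  0.612])}
```

View pics/w1.png

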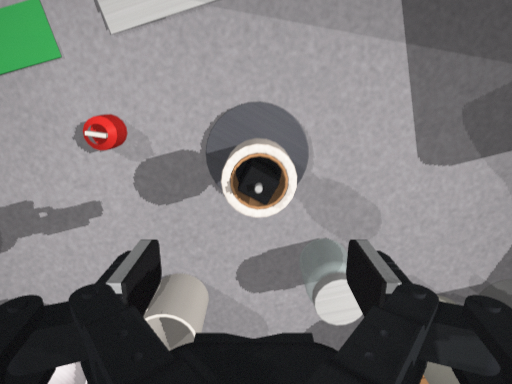

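Run:
```python
from h import *
p=cams.camera_params("wrist");im=cv2.imread("pics/w1.png");d=np.load("pics/w1.npy");C=cloud(p,d)
near=(np.hypot(C[...,0]-560,C[...,1]-208)<60)
b=(near&(C[...,2]>134)&(C[...,2]<146)&(im.min(-1)>110)).astype(np.uint8)
cs,_=cv2.findContours(b,cv2.RETR_EXTERNAL,cv2.CHAIN_APPROX_NONE);c=max(cs,key=cv2.contourArea)[:,0]
P=plane(p,c[:,0],c[:,1],140.)[:,:2].astype(np.float32);print("roll",cv2.fitEllipse(P))
h=(near&(C[...,2]>149)&(C[...,2]<158)).astype(np.uint8);print(h.sum(),np.median(C[h>0],0))
cs,_=cv2.findContours(h,cv2.RETR_EXTERNAL,cv2.CHAIN_APPROX_NONE);c=max(cs,key=cv2.contourArea)[:,0]
P=plane(p,c[:,0],c[:,1],154.5)[:,:2].astype(np.float32);r=cv2.minAreaRect(P);print("head",r,cv2.boxPoints(r))
print("screw",plane(p,258.,188.,162.5))
q=(near&(C[...,2]<13)&(C[...,2]>7)).astype(np.uint8);c=cv2.convexHull(np.argwhere(q)[:,::-1].astype(np.int32))[:,0]
P=plane(p,c[:,0],c[:,1],10.)[:,:2].astype(np.float32);print("disc",cv2.minEnclosingCircle(P))
cr=im[130:230,210:310].copy();cr=cv2.convertScaleAbs(cr,alpha=2.0);cv2.imwrite("pics/w1c.png",cv2.resize(cr,None,fx=5.5,fy=5.5,interpolation=cv2.INTER_CUBIC))
```

```text
roll ((558.7439575195312, 213.13009643554688), (64.20886993408203, 64.58990478515625), 75.23279571533203)
932 [557.787 212.681 154.003]
head ((558.2112426757812, 212.5729522705078), (28.07269859313965, 24.407922744750977), 47.31521224975586) [[539.724 210.529]
 [557.666 193.981]
 [576.698 214.617]
 [558.756 231.165]]
screw [558.302 212.508 162.5  ]
disc ((559.8334350585938, 208.1995849609375), 59.882606506347656)
```

View pics/w1c.png

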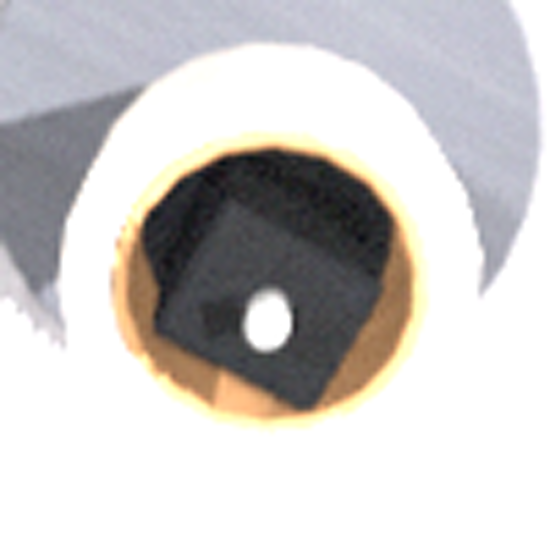

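Run:
```python
from h import *
for n,u,v in(("top",180.,184.4),("side",249.2,128.),("wrist",258.,188.)):
    p=cams.camera_params(n);print(n,plane(p,u,v,162.5))
    h=None
s=env.observe();p=cams.camera_params("wrist")
y=R.from_quat(s["tcp_rot"],scalar_first=True).as_matrix()[:,1];t=s["tcp_pos"]
print(y,proj(p,np.array([t,t+[0,0,19],t+[0,0,13]+42.5*y,t+[0,0,13]-42.5*y])))
d=np.load("pics/top0.npy");p=cams.camera_params("top");C=cloud(p,d)
h=(np.hypot(C[...,0]-560,C[...,1]-208)<40)&(C[...,2]>149);print(h.sum(),C[h].mean(0),np.median(C[h],0))
```

```text
top [561.28  206.541 162.5  ]
side [561.82  204.794 162.5  ]
wrist [558.302 212.508 162.5  ]
[ 0.236  0.972 -0.001] [[250.88  245.618]
 [250.55  265.18 ]
 [343.925 258.509]
 [157.346 258.419]]
157 [561.004 207.882 154.176] [560.572 207.294 153.926]
```

Emit:
{"api": "send_rows", "payload": {"steps": [[0,0.0025,-0.02,0],[0,0,-0.035,0],[0,0,-0.025,0],[0,0,0,0],[0,0,0,0]]}}

```text
clock: 2.1
tcp_pos: [557.4, 211.7, 180.4]
tcp_rot: [-0.001, 0.117, 0.993, -0.0]
wrist_force: [0.3, 0.6, 1.7]
gripper_width: 85.5
```

```bash
cat >> h.py <<'E'
def look(name):
    s=env.observe();p,im,d=grab("wrist",name);C=cloud(p,d);im=im[...,::-1]
    print("tcp",s["tcp_pos"],"F",s["wrist_force"],"w",s["gripper_width"],"t",s["clock"])
    return s,p,im,d,C
E
python3 - <<'E'
from h import *
s,p,im,d,C=look("w2")
near=(np.hypot(C[...,0]-560,C[...,1]-208)<60)
b=(near&(C[...,2]>134)&(C[...,2]<146)&(im.min(-1)>110)).astype(np.uint8)
cs,_=cv2.findContours(b,cv2.RETR_EXTERNAL,cv2.CHAIN_APPROX_NONE);c=max(cs,key=cv2.contourArea)[:,0]
P=plane(p,c[:,0],c[:,1],140.)[:,:2].astype(np.float32);print("roll",cv2.fitEllipse(P))
h=(near&(C[...,2]>149)&(C[...,2]<158)).astype(np.uint8)
cs,_=cv2.findContours(h,cv2.RETR_EXTERNAL,cv2.CHAIN_APPROX_NONE);c=max(cs,key=cv2.contourArea)[:,0]
P=plane(p,c[:,0],c[:,1],154.5)[:,:2].astype(np.float32);r=cv2.minAreaRect(P);print("head",r)
E
```

```text
tcp [557.428 211.691 180.422] F [0.264 0.583 1.658] w 85.49731756667373 t 2.1
roll ((560.1455688476562, 211.6641082763672), (63.88105773925781, 64.84586334228516), 72.39483642578125)
head ((559.3282470703125, 211.25799560546875), (27.846555709838867, 24.711456298828125), 47.25908660888672)
```

View pics/w2.png

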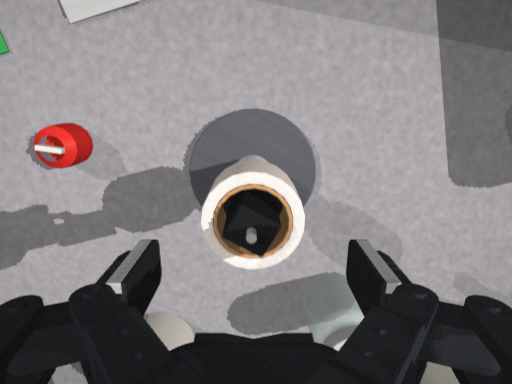

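Emit:
{"api": "send_rows", "payload": {"steps": [[0.001,0,-0.022,0],[0,0,-0.03,0],[0,0,-0.02,0],[0,0,-0.01,0],[0,0,0,0],[0,0,0,0]]}}

```text
clock: 2.75
tcp_pos: [560.8, 211.4, 100.4]
tcp_rot: [0.001, 0.118, 0.993, 0.001]
wrist_force: [-0.1, -0.6, 0.1]
gripper_width: 85.3
```

Run:
```python
from h import *
s,p,im,d,C=look("w3")
```

```text
tcp [560.812 211.371 100.391] F [-0.094 -0.647  0.116] w 85.27893150685426 t 2.75
```

View pics/w3.png

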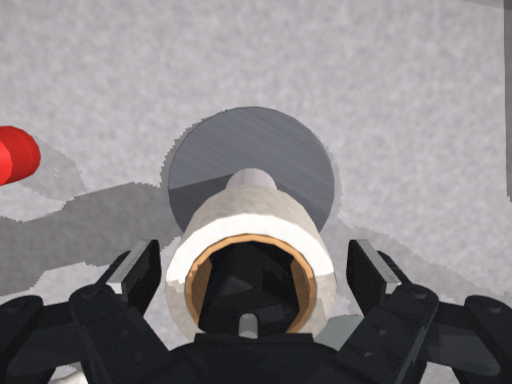

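Emit:
{"api": "send_rows", "payload": {"steps": [[0,0,0,0],[0,0,0,0],[0,0,0,0],[0,0,0,0],[0,0,0,0],[0,0,0,0]], "claw": 0, "newtons": 30}}

```text
clock: 3.4
tcp_pos: [561.0, 211.3, 100.6]
tcp_rot: [0.002, 0.118, 0.993, 0.001]
wrist_force: [-0.9, -0.4, 5.7]
gripper_width: 66.5
```

Emit:
{"api": "send_rows", "payload": {"steps": [[0,0,0.003,0],[0,0,0.006,0],[0,0,0.006,0],[0,0,0,0]]}}

```text
clock: 3.8
tcp_pos: [560.2, 211.1, 114.3]
tcp_rot: [0.001, 0.118, 0.993, 0.0]
wrist_force: [0.6, 0.4, -0.2]
gripper_width: 66.3
```

Run:
```python
from h import *
s,p,im,d,C=look("w4")
```

```text
tcp [560.211 211.106 114.32 ] F [ 0.605  0.421 -0.226] w 66.33447903881253 t 3.8
```

View pics/w4.png

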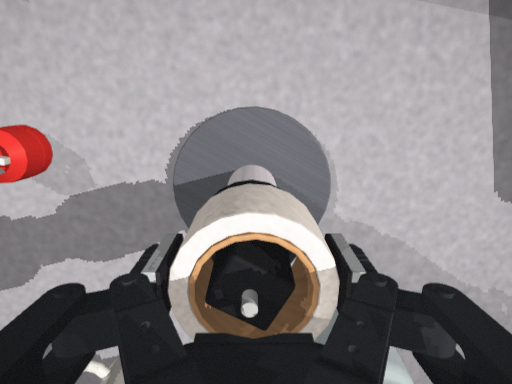

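Emit:
{"api": "send_rows", "payload": {"steps": [[0,0,0.01,0],[0,0,0.015,0],[0,0,0.015,0],[0,0,0.015,0],[0,0,0.015,0],[0,0,0.015,0],[0,0,0.005,0],[0,0,0,0]]}}

```text
clock: 4.65
tcp_pos: [560.7, 211.2, 205.5]
tcp_rot: [0.002, 0.118, 0.993, 0.001]
wrist_force: [0.4, -0.3, -0.7]
gripper_width: 66.6
```

Run:
```python
from h import *
s,p,im,d,C=look("w5")
grab("side","s5")
im=cv2.imread("pics/s5.png")[80:200,180:340];cv2.imwrite("pics/s5c.png",cv2.resize(im,None,fx=4,fy=4,interpolation=cv2.INTER_CUBIC))
```

```text
tcp [560.67  211.225 205.489] F [ 0.378 -0.254 -0.742] w 66.64470919985718 t 4.65
```

View pics/w5.png

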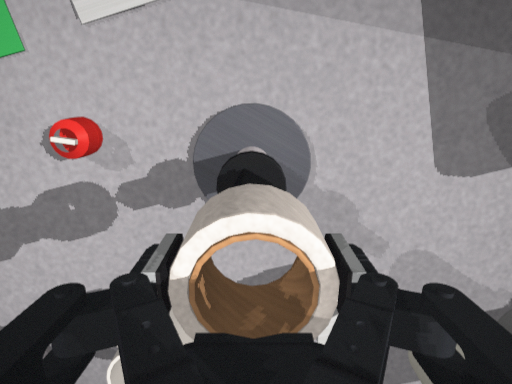

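View pics/s5c.png

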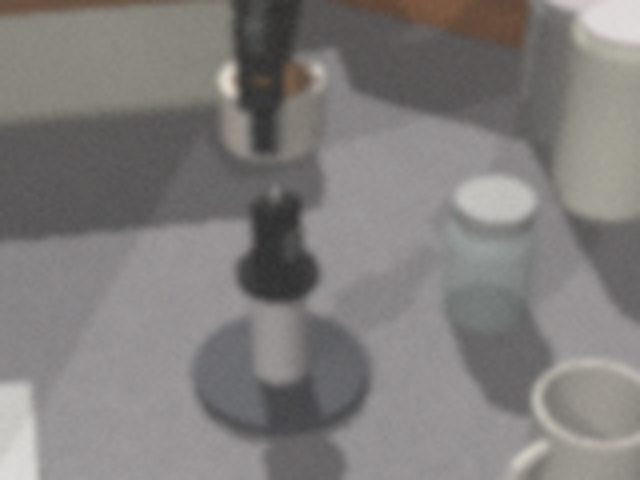

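Emit:
{"api": "send_rows", "payload": {"steps": [[0,-0.02,0,0],[0,-0.035,0,0],[0,-0.045,0,0],[0,-0.045,0,0],[0,-0.045,0,0],[0,-0.045,0,0],[0,-0.045,0,0],[0,-0.045,0,0]]}}

```text
clock: 5.55
tcp_pos: [558.7, -115.6, 202.0]
tcp_rot: [-0.001, 0.118, 0.993, 0.0]
wrist_force: [0.7, -0.3, -1.3]
gripper_width: 66.3
```

Emit:
{"api": "send_rows", "payload": {"steps": [[0,-0.045,-0.01,0],[-0.002,-0.04,-0.02,0],[0,-0.03,-0.03,0],[0,-0.01,-0.03,0],[0,0,-0.03,0],[0,0,-0.025,0],[0,0,-0.015,0],[0,0,0,0]]}}

```text
clock: 6.35
tcp_pos: [554.9, -237.5, 39.3]
tcp_rot: [-0.004, 0.118, 0.993, 0.001]
wrist_force: [0.1, -0.3, -0.6]
gripper_width: 66.8
```

Run:
```python
from h import *
s,p,im,d,C=look("w6")
```

```text
tcp [ 554.881 -237.463   39.274] F [ 0.118 -0.333 -0.612] w 66.80517726808742 t 6.35
```

View pics/w6.png

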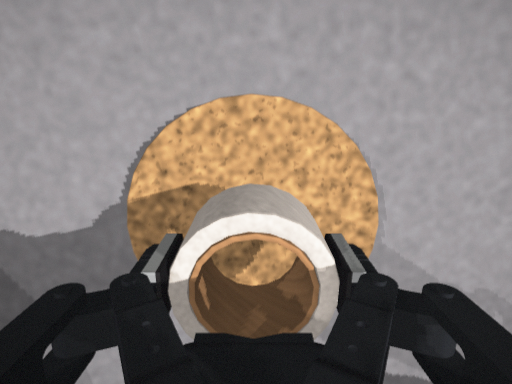

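Emit:
{"api": "send_rows", "payload": {"steps": [[0,0,-0.01,0],[0,0,-0.01,0],[0,0,-0.006,0],[0,0,0,0],[0,0,0,0]]}}

```text
clock: 6.9
tcp_pos: [557.6, -238.9, 17.3]
tcp_rot: [-0.0, 0.118, 0.993, 0.0]
wrist_force: [-0.8, 0.6, -1.4]
gripper_width: 66.3
```

Emit:
{"api": "send_rows", "payload": {"steps": [[0,0,-0.003,0],[0,0,0,0],[0,0,0,0]]}}

```text
clock: 7.2
tcp_pos: [557.7, -239.1, 14.4]
tcp_rot: [0.0, 0.118, 0.993, -0.0]
wrist_force: [-0.1, -0.2, -0.8]
gripper_width: 66.5
```

Emit:
{"api": "send_rows", "payload": {"steps": [[0,0,-0.002,0],[0,0,0,0],[0,0,0,0]]}}

```text
clock: 7.5
tcp_pos: [557.6, -239.0, 12.2]
tcp_rot: [-0.0, 0.118, 0.993, 0.0]
wrist_force: [-1.0, -0.2, 0.0]
gripper_width: 66.6
```

Emit:
{"api": "send_rows", "payload": {"steps": [[0,0,-0.002,0],[0,0,0,0],[0,0,0,0]]}}

```text
clock: 7.8
tcp_pos: [557.6, -239.0, 10.2]
tcp_rot: [-0.0, 0.118, 0.993, 0.0]
wrist_force: [-0.0, 0.1, -0.8]
gripper_width: 66.2
```

Emit:
{"api": "send_rows", "payload": {"steps": [[0,0,-0.0015,0],[0,0,0,0],[0,0,0,0]]}}

```text
clock: 8.1
tcp_pos: [557.6, -239.0, 8.8]
tcp_rot: [-0.0, 0.118, 0.993, 0.0]
wrist_force: [0.1, -0.4, -1.0]
gripper_width: 66.6
```

Emit:
{"api": "send_rows", "payload": {"steps": [[0,0,-0.001,0],[0,0,0,0],[0,0,0,0]]}}

```text
clock: 8.4
tcp_pos: [557.7, -239.1, 8.7]
tcp_rot: [0.0, 0.118, 0.993, -0.0]
wrist_force: [-3.8, 0.9, 5.1]
gripper_width: 66.8
```

Emit:
{"api": "send_rows", "payload": {"steps": [[0,0,-0.001,0],[0,0,0,0],[0,0,0,0]]}}

```text
clock: 8.7
tcp_pos: [557.7, -239.1, 8.6]
tcp_rot: [0.0, 0.118, 0.993, -0.0]
wrist_force: [-4.6, 1.6, 8.9]
gripper_width: 66.5
```

Emit:
{"api": "send_rows", "payload": {"steps": [[0,0,0.001,0],[0,0,0,0],[0,0,0,0]]}}

```text
clock: 9.0
tcp_pos: [557.8, -239.1, 8.7]
tcp_rot: [0.0, 0.118, 0.993, -0.0]
wrist_force: [-2.9, 1.4, 5.6]
gripper_width: 66.3
```

Emit:
{"api": "send_rows", "payload": {"steps": [[0,0,0,0],[0,0,0,0],[0,0,0,0],[0,0,0,0],[0,0,0,0]], "claw": 1}}

```text
clock: 9.5
tcp_pos: [557.6, -239.0, 7.5]
tcp_rot: [-0.0, 0.118, 0.993, 0.0]
wrist_force: [-1.0, -0.5, 0.8]
gripper_width: 85.0
```

Run:
```python
from h import *
s,p,im,d,C=look("w7")
```

```text
tcp [ 557.582 -238.995    7.488] F [-1.009 -0.468  0.784] w 84.98101864647451 t 9.5
```

View pics/w7.png

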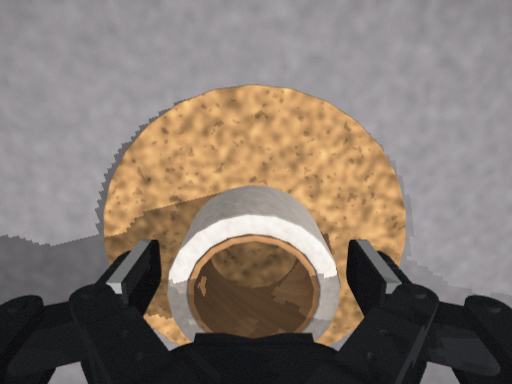

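Emit:
{"api": "send_rows", "payload": {"steps": [[0,0,0.015,0],[0,0,0.035,0],[0,0,0.045,0],[0,0,0.045,0],[0,0.02,0.045,0],[0,0.035,0.03,0.12],[0,0.045,0,0.12],[0,0.045,0,0.12]]}}

```text
clock: 10.35
tcp_pos: [558.8, -93.4, 226.7]
tcp_rot: [0.003, -0.064, 0.998, -0.001]
wrist_force: [0.3, 0.2, 0.6]
gripper_width: 85.4
```

Emit:
{"api": "send_rows", "payload": {"steps": [[0,0.045,0,0.12],[0,0.045,0,0.12],[0,0.045,0,0.12],[0,0.045,0,0.12],[0,0.045,0,0.12],[0.002,0.04,0,0.105],[0,0.03,0,0],[0,0.009,0,0]]}}

```text
clock: 11.15
tcp_pos: [559.2, 213.2, 224.0]
tcp_rot: [0.001, -0.405, 0.914, 0.0]
wrist_force: [-0.4, -0.0, -0.0]
gripper_width: 85.8
```

Emit:
{"api": "send_rows", "payload": {"steps": [[0,0,0,0],[0,0,0,0],[0,0,0,0]]}}

```text
clock: 11.45
tcp_pos: [559.9, 208.4, 223.2]
tcp_rot: [0.0, -0.402, 0.916, -0.0]
wrist_force: [-0.5, 0.9, 0.1]
gripper_width: 85.4
```

```bash
cat >> h.py <<'E'
def head(p,C,d,ztop=154.5):
    near=(np.hypot(C[...,0]-560,C[...,1]-208)<60)&(d>0)
    h=(near&(np.abs(C[...,2]-ztop)<4)).astype(np.uint8)
    cs,_=cv2.findContours(h,cv2.RETR_EXTERNAL,cv2.CHAIN_APPROX_NONE);c=max(cs,key=cv2.contourArea)[:,0]
    P=plane(p,c[:,0],c[:,1],ztop)[:,:2].astype(np.float32);r=cv2.minAreaRect(P);b=cv2.boxPoints(r)
    print("head",r,b.tolist(),"pix",proj(p,np.array([*r[0],ztop])))
    return r
E
python3 - <<'E'
from h import *
s,p,im,d,C=look("w8")
head(p,C,d)
y=R.from_quat(s["tcp_rot"],scalar_first=True).as_matrix()[:,1];t=s["tcp_pos"]
print(y,np.degrees(np.arctan2(y[1],y[0])),s["joint_positions"])
print(proj(p,np.array([t,t+[0,0,19]])))
grab("top","t8")
E
```

```text
tcp [559.914 208.449 223.229] F [-0.467  0.889  0.134] w 85.37503698966484 t 11.45
head ((560.0817260742188, 209.33926391601562), (27.71495246887207, 23.071331024169922), 48.24342346191406) [[542.2476806640625, 206.68421936035156], [559.45849609375, 191.31947326660156], [577.915771484375, 211.9943084716797], [560.7049560546875, 227.3590545654297]] pix [252.635 200.852]
[-0.736  0.677 -0.001] 137.39573568605167 [ 0.244  0.239  0.295  1.627 -0.001 -0.583]
[[251.447 243.372]
 [251.221 262.803]]
```

View pics/w8.png

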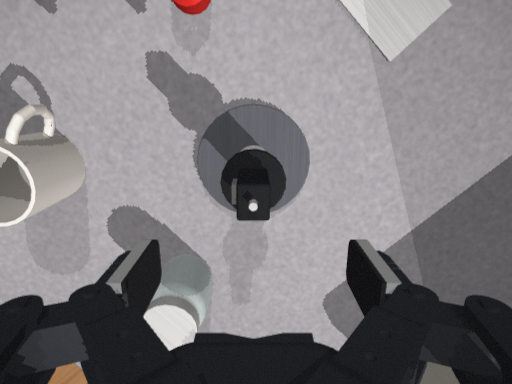

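View pics/t8.png

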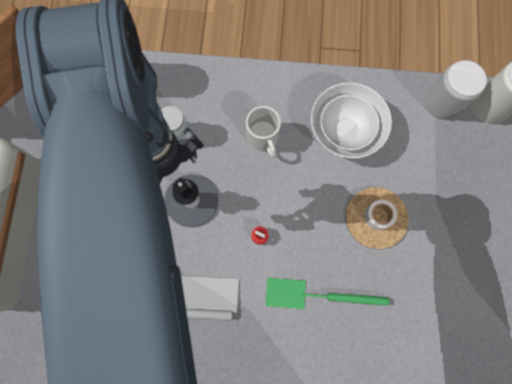

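Emit:
{"api": "send_rows", "payload": {"steps": [[0,0,-0.02,0],[0,0,-0.03,0],[0,0,-0.03,0],[0,0,-0.02,0],[0,0,-0.012,0],[0,0,-0.006,0],[0,0,0,0],[0,0,0,0]]}}

```text
clock: 12.35
tcp_pos: [560.6, 210.0, 106.2]
tcp_rot: [0.001, -0.403, 0.915, -0.0]
wrist_force: [-0.6, 0.2, -0.1]
gripper_width: 85.6
```

Emit:
{"api": "send_rows", "payload": {"steps": [[0,0,0,0],[0,0,0,0],[0,0,0,0],[0,0,0,0]], "claw": 0.5, "newtons": 20}}

```text
clock: 12.75
tcp_pos: [559.9, 210.1, 105.2]
tcp_rot: [0.0, -0.403, 0.915, -0.0]
wrist_force: [-0.3, 0.2, 0.3]
gripper_width: 42.7
```

Run:
```python
from h import *
s,p,im,d,C=look("w9")
```

```text
tcp [559.852 210.075 105.188] F [-0.265  0.2    0.347] w 42.749340599668336 t 12.75
```

View pics/w9.png

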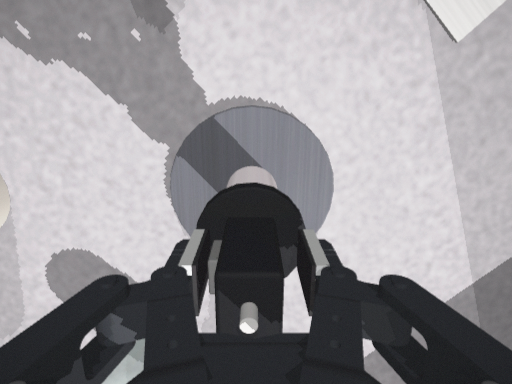

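Run:
```python
import cv2
im=cv2.imread("pics/w9.png")[210:340,170:340];im=cv2.convertScaleAbs(im,alpha=2.5,beta=10);cv2.imwrite("pics/w9c.png",cv2.resize(im,None,fx=4.6,fy=4.6,interpolation=cv2.INTER_CUBIC))
```

```text
(no output)
```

View pics/w9c.png

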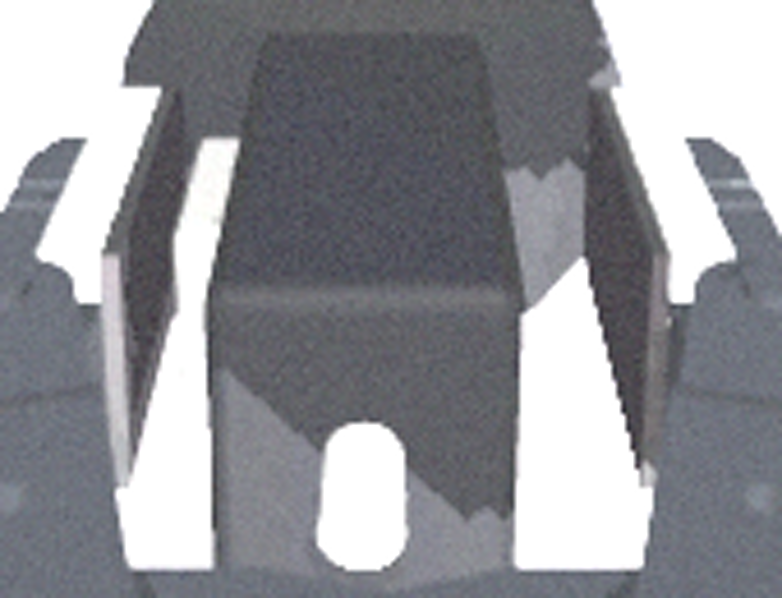

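Emit:
{"api": "send_rows", "payload": {"steps": [[0.001,-0.001,0,0],[0,0,0,0],[0,0,0,0]]}}

```text
clock: 13.1
tcp_pos: [560.6, 208.9, 104.7]
tcp_rot: [-0.0, -0.403, 0.915, 0.0]
wrist_force: [-0.1, 0.4, 0.2]
gripper_width: 42.6
```

Emit:
{"api": "send_rows", "payload": {"steps": [[0,0,0,0],[0,0,0,0],[0,0,0,0],[0,0,0,0],[0,0,0,0],[0,0,0,0]], "claw": 0, "newtons": 30}}

```text
clock: 13.7
tcp_pos: [560.9, 208.8, 105.3]
tcp_rot: [0.0, -0.403, 0.915, -0.0]
wrist_force: [-0.6, -1.4, 4.2]
gripper_width: 23.5
```

Run:
```python
from h import *
s,p,im,d,C=look("w10")
print(s["torque"])
im=im[200:350,160:345];im=cv2.convertScaleAbs(im,alpha=2.5,beta=10);cv2.imwrite("pics/w10c.png",cv2.resize(im,None,fx=4,fy=4,interpolation=cv2.INTER_CUBIC))
```

```text
tcp [560.902 208.819 105.347] F [-0.64  -1.368  4.231] w 23.530618624114297 t 13.7
[-0.342  0.033 -0.294]
```

View pics/w10c.png

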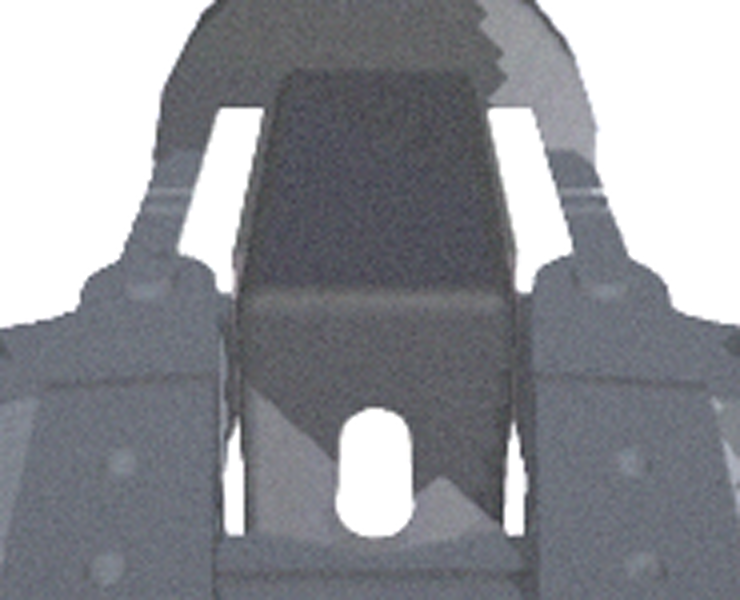

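Emit:
{"api": "send_rows", "payload": {"steps": [[0,0,0.002,0],[0,0,0.004,0],[0,0,0.004,0],[0,0,0,0],[0,0,0,0]]}}

```text
clock: 14.25
tcp_pos: [560.9, 208.8, 115.0]
tcp_rot: [0.0, -0.403, 0.915, -0.0]
wrist_force: [2.4, -1.5, -1.9]
gripper_width: 23.5
```

Run:
```python
from h import *
s,p,im,d,C=look("w11")
im=im[200:350,160:345];im=cv2.convertScaleAbs(im,alpha=2.5,beta=10);cv2.imwrite("pics/w11c.png",cv2.resize(im,None,fx=4,fy=4,interpolation=cv2.INTER_CUBIC))
for z in(154.5,164.5):
    h=(np.hypot(C[...,0]-560,C[...,1]-208)<20)&(abs(C[...,2]-z)<4);print(z,h.sum(),np.median(C[h],0))
```

```text
tcp [560.859 208.79  114.975] F [ 2.396 -1.533 -1.868] w 23.498271490879972 t 14.25
154.5 1269 [552.825 201.281 154.062]
164.5 4537 [558.433 207.372 163.312]
```

View pics/w11c.png

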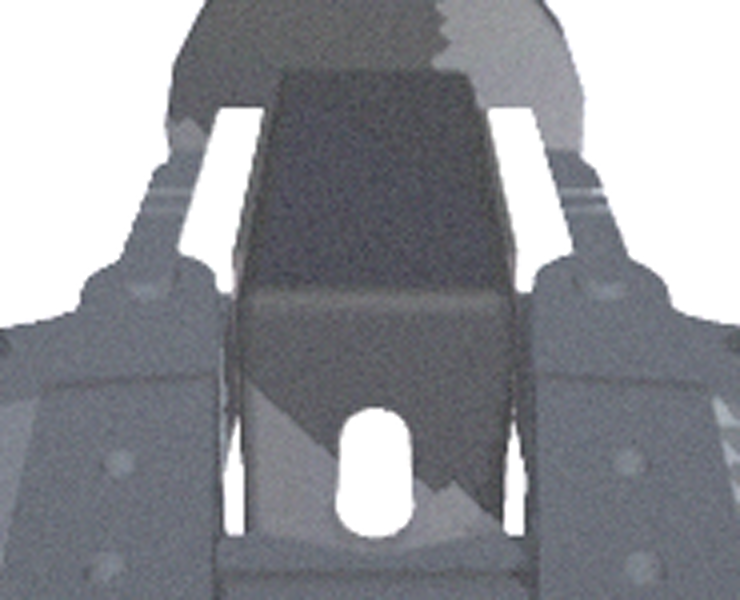

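Emit:
{"api": "send_rows", "payload": {"steps": [[0,0,0.006,0],[0,0,0.01,0],[0,0,0.012,0],[0,0,0.012,0],[0,0,0.012,0],[0,0,0.012,0],[0,0,0.008,0],[0,0,0.004,0]]}}

```text
clock: 15.1
tcp_pos: [560.9, 208.8, 192.1]
tcp_rot: [0.0, -0.403, 0.915, -0.0]
wrist_force: [4.1, -2.4, -3.4]
gripper_width: 23.4
```

Emit:
{"api": "send_rows", "payload": {"steps": [[0,0,0,0],[0,0,0.002,0],[0,0,0,0],[0,0,0,0]]}}

```text
clock: 15.5
tcp_pos: [560.9, 208.8, 192.6]
tcp_rot: [0.0, -0.403, 0.915, -0.0]
wrist_force: [4.2, -3.3, -2.1]
gripper_width: 23.7
```

Emit:
{"api": "send_rows", "payload": {"steps": [[0,0,0.001,0],[0,0,0,0],[0,0,0,0]]}}

```text
clock: 15.8
tcp_pos: [560.8, 208.8, 193.3]
tcp_rot: [-0.0, -0.403, 0.915, -0.0]
wrist_force: [5.5, -2.3, -2.4]
gripper_width: 23.6
```

Emit:
{"api": "send_rows", "payload": {"steps": [[0,0,0.001,0],[0,0,0,0],[0,0,0,0]]}}

```text
clock: 16.1
tcp_pos: [560.8, 208.8, 194.3]
tcp_rot: [-0.0, -0.403, 0.915, -0.0]
wrist_force: [5.1, -3.2, -2.6]
gripper_width: 23.8
```

Emit:
{"api": "send_rows", "payload": {"steps": [[0,0,0.001,0],[0,0,0,0],[0,0,0,0]]}}

```text
clock: 16.4
tcp_pos: [560.8, 208.8, 195.2]
tcp_rot: [-0.0, -0.403, 0.915, -0.0]
wrist_force: [4.2, -2.5, -2.5]
gripper_width: 23.7
```

Emit:
{"api": "send_rows", "payload": {"steps": [[0,0,0.001,0],[0,0,0,0],[0,0,0,0]]}}

```text
clock: 16.7
tcp_pos: [560.8, 208.8, 195.4]
tcp_rot: [-0.0, -0.403, 0.915, -0.0]
wrist_force: [5.7, -3.1, -5.5]
gripper_width: 23.6
```

Emit:
{"api": "send_rows", "payload": {"steps": [[0,0,0.001,0],[0,0,0,0],[0,0,0,0]]}}

```text
clock: 17.0
tcp_pos: [560.8, 208.8, 195.4]
tcp_rot: [-0.001, -0.403, 0.915, -0.0]
wrist_force: [6.6, -2.1, -8.0]
gripper_width: 23.7
```

Emit:
{"api": "send_rows", "payload": {"steps": [[0,0,0.0005,0],[0,0,0,0],[0,0,0,0],[0,0,0,0]]}}

```text
clock: 17.4
tcp_pos: [560.8, 208.8, 195.4]
tcp_rot: [-0.001, -0.403, 0.915, -0.0]
wrist_force: [5.6, -1.0, -9.7]
gripper_width: 23.4
```

Run:
```python
from h import *
s,p,im,d,C=look("w12")
h=(np.hypot(C[...,0]-560,C[...,1]-208)<20)&(abs(C[...,2]-244.5)<4);print(h.sum(),np.median(C[h],0))
grab("side","s12");pt,it,dt=grab("top","t12");Ct=cloud(pt,dt)
m=(np.hypot(Ct[...,0]-557,Ct[...,1]+240)<70)&(abs(Ct[...,2]-48)<4)&(it.min(-1)>110)
c=cv2.findContours(m.astype(np.uint8),0,1)[0];c=max(c,key=cv2.contourArea)[:,0]
print("roll top",np.median(Ct[m],0),Ct[m][:,2].std(),cv2.minEnclosingCircle(plane(pt,c[:,0],c[:,1],48.)[:,:2].astype(np.float32)))
im=im[200:350,160:345];im=cv2.convertScaleAbs(im,alpha=2.5,beta=10);cv2.imwrite("pics/w12c.png",cv2.resize(im,None,fx=4,fy=4,interpolation=cv2.INTER_CUBIC))
```

```text
tcp [560.781 208.765 195.389] F [ 5.563 -1.042 -9.697] w 23.39535989838719 t 17.4
4575 [558.405 207.223 243.697]
roll top [ 556.182 -235.112   47.62 ] 1.6632033410059897 ((558.3662719726562, -239.32965087890625), 33.27444076538086)
```

View pics/w12c.png

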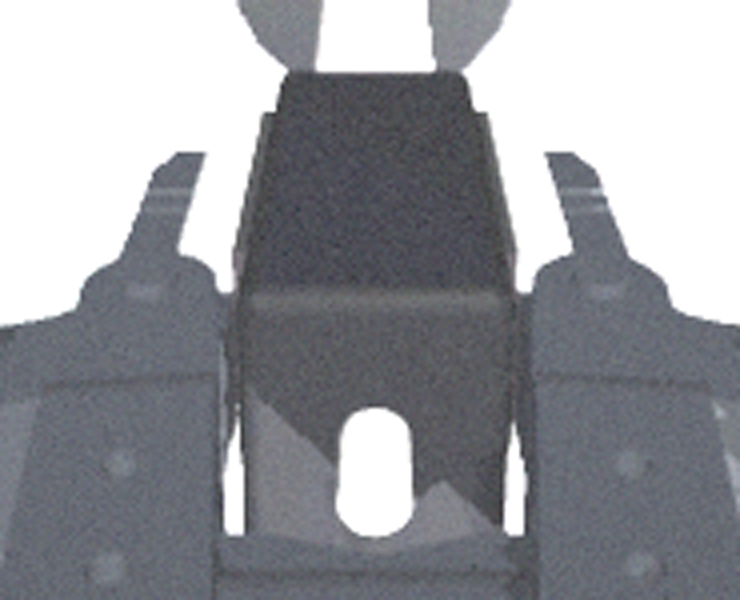

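View pics/s12.png

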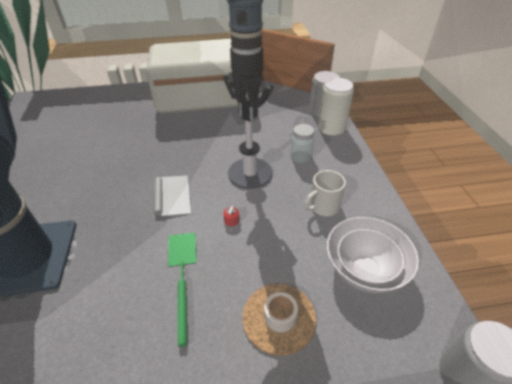

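The side view shows the stick out with the head in the jaws at about (248,95), and the roll lying flat on the mat at (281,312). The wrist view shows the head unmoved in the pads. The TCP stopped 90 mm above its starting height, so I'm handing in.

```bash
python3 -c "
from bench import job
print(job.hand_in())"
```

```text
the job is handed in; nothing more can be done
None
```

The roll is on the mat, and I handed in with the stick pulled up to its second stop and the button still squeezed. The hand-in gives no verdict.

**Tape roll:** I lifted it straight up off the head and set it down on the cork mat. The top camera puts its centre at about (558, −239), within 2 mm of the mat's centre, with its top at about 48 mm. That matches a 40 mm roll lying flat on an 8 mm mat.

**Monopod:** I squeezed the head across its x axis with 30 N. The jaws closed to 23.5 mm, just under the 24 mm expected with the button flush. I then pulled up until the gripper stopped rising, 90 mm above where it started. I left a light upward pull of about 10 N on it. The wrist depth picture puts the head's top at 243.7 mm, against 244.5 mm expected.

**Disagreements:**
- The first wrist and fixed-camera readings of the stand differed by 4–7 mm in y. I settled this by centring the jaws in close-up wrist pictures.
- About 6 N of side force remained on the wrist while holding at full height.

I saw no sign that the other kitchen things had moved, and the clock read about 17.5 s of the allowed 53 s.

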